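# Seat the drilling template on the jig's locating pin

### The job

On the cider cellar's repair bench, pick up the drilling template (the metal plate with the hole, not the plate without one) by its wooden handle and lay it between the jig's two rails, hole end towards the jig's pin end, with the hole 3 to 4 cm short of the middle of the pin's slot so that the plate rides on the pin. Then slide it along the rails, gently, until the hole drops over the pin and the plate lies flat on the board; let go. Never push, press or drop it against the jig with more than 30 N, and leave everything else on the bench where it is.

Things in the scene. Friction and masses are not known exactly. Their poses are not given: they have to be found in the camera images.
- template: loose drilling template: aluminium plate 170 x 90 x 8 mm with one round 20 mm through hole at x = +20 mm, y = 0, and an upright wooden handle; about 0.36 kg; the metal slides easily on the waxed board (friction about 0.3); flat on the bench at the start. Origin: centre of the underside; x along the 170 mm side towards the hole end, z up.
- template_hole (a point): centre of the template's hole on the plate's underside; axes as the template's. Where the plate covers the pin it rides up 7 mm and tilts by about 0.05 rad; when the hole comes over the pin the loose plate drops by its own weight and the pin stops it from sliding on (hole 6 mm wider than pin).
- template_handle (a point): middle of the template's handle, 43 mm above the plate's underside, 55 mm behind the hole (template x = -35 mm); axes as the template's. The handle is a block 20 mm (x) by 60 mm (y), from the plate's top (8 mm over the underside) up to 58 mm.
- jig: fixed drilling jig: oak board 280 (x) x 150 (y) x 30 mm. Origin: centre of its underside; x along the rails towards the pin end, z up. Two steel rails run its whole length, inner faces 94 mm apart (y = +47 and -47 mm), 16 mm high over the board's top; above that, lips flare outward at 45 degrees to 27 mm over the board's top.
- slot_mid (a point): middle of the pin's slot on the board's top (jig x = +40, y = 0, z = 30 mm); axes as the jig's. The fixed upright steel pin, 14 mm thick, 7 mm high, its top bevelled to 8 mm, stands on the mid-line anywhere from 16 mm before to 16 mm beyond this point along the jig's x, different every time and not measured: find it by feel or look.
- blind: loose blind plate, a twin of the template in size and handle but with no hole; leave alone. Axes as the template's.
- bung: loose cork bung, 40 mm across, 35 mm high, standing; leave alone.
- jar: glass jar with a metal cap, 70 mm across, 110 mm high, standing; leave alone.
- mallet: wooden mallet lying on the bench, head 64 mm across and 110 mm long, handle 170 mm; leave alone.
- wrench: steel wrench 180 mm long lying on the bench; leave alone.
- cup: glass cup, 84 mm across, 100 mm high, standing; leave alone.
Not all that is in view belongs to the job. What is shaped like the template but pink or purple is not meant.

How it is judged:
By the outcome, as a careful person would: the job done as asked, in the order asked, and still so for the second after the job is handed in, with the robot touching nothing.
It also fails if it takes over 51 s, if anything falls off the work surface, if the arm or the gripper's body presses on something with over 40 N, if the wrist force passes 120 N, or if a joint passes its speed limit or range.

### The arm

A 7-joint arm with a two-finger parallel gripper is mounted at the origin on the work surface. World frame = base frame: x ahead of the robot, y to its left, z up, the work surface at z = 0. Lengths are in m, angles in rad, forces in N, time in s.
With the tool pointing down it reaches from about 0.35 to 0.9 m from the base axis. Payload 7.2 kg.
Tool frame: the origin (TCP) lies at the very end of the fingers, on their centre line; the grasp point (between the pads) lies 19 mm behind it; z points along the fingers, x is the direction in which the jaws open and shut, and the axes are right-handed (so a half turn about z gives the same grasp; the last joint's range is limited). The gripper opens to 88 mm and grips with 3 to 60 N. Pads are 20 mm wide; open, the fingers measure 115 mm over their backs; the gripper's body (75 mm by 178 mm) begins 61 mm behind the grasp point.
Start: joints at [-1.183, 0.411, -0.013, 1.596, 0.006, 1.134, -0.082], TCP at [0.275, 0.561, 0.223] pointing down, gripper open.
Joint ranges: [-2.95, 2.95], [-0.29, 1.99], [-1.47, 1.44], [0.14, 2.54], [-1.03, 4.17], [0.13, 1.85], [-2.86, 2.86]. Speed limits (rad/s): [2.39, 2.39, 3.01, 3.01, 3.14, 3.14, 3.14].

### API

Orientations are given as a rotation vector (axis times angle).
In Python, from station import arm gives the robot as it stands. The module is installed in compiled form; this text tells all that it offers.
- The arm moves only by the shell command python3 -m inch 'ROWS' [OPENING] [FORCE]. ROWS is JSON, one flat list of numbers, 4 for each row, row after row: the shift along the tool's x, y, z in units of 30 mm (1.0 is 30 mm), then the turn about the tool's z in units of 5 degrees (1.0 is 5 degrees). In form: [tx, ty, tz, spin, tx, ty, tz, spin, ...]. A call has 1 to 20 rows; each row shifts and turns the commanded pose from where the row before left it, along the tool's axes as they then stand; what a row does not reach is not made up. A row lasts 1/12 s, in which the tool goes at most 41.7 mm and 7.16 degrees, less where a joint would pass 70% of its speed; a pose out of reach is approached as far as the arm can. A call is refused whole if a number of a shift passes 1 or a number of a turn 1, either way. A call with a gripper value outside its range is refused whole. OPENING is the gripper command: -1 is shut, 1 is fully open, values between are in proportion, set as the call begins (- or left out, the last holds). The fingers move at their own pace and stop on an object; FORCE is the grip in N (left out, the last holds). Time passes only in rows, so rows that do not move let the fingers close. It gives the time, the measured TCP pose, the force and the opening at its end, in the units of the state.
- arm.sense(): the state, without advancing time (a new reading comes with each control period).
- arm.read_camera(name): name is "scene" or "top" or "wrist"; returns a dict with "img" (400x640x3 uint8, red, green, blue), "mtx" (3x3 intrinsics, pixels), "R" (3x3) and "t" (3): a world point X has camera coordinates R X + t. Camera axes: x right, y down, z forward; pixel columns grow to the right and rows downward; lengths in m; the calibration is good to about 2 mm. A picture is of the moment at which its call begins. There is no depth.
- arm.sign_off(): hands the job in, once; it reports no verdict.
The state is a dict: "t": time; "joint_positions": joint angles; "qd": joint speeds; "joint_efforts": joint torques, N m; "eef_pos": TCP position; "eef_rot": TCP orientation; "force": force on the tool from outside, world axes, zero at the start; "ft_torque": the same for the moment, N m; "finger_gap": finger opening in m.
Only numpy, scipy, OpenCV 4.12 (cv2) and the standard library are available. Lean on these libraries where they do the work, as an engineer would, in place of code of your own. Each camera call takes 0.05 s, during which the arm holds its last target.

## Working session

There is one attempt and no reset: what is moved stays moved. The work goes in short steps, Python scripts to look and compute and a shell command to move; the robot and the scene stay as the last step left them, time stands still between calls to the robot, and variables do not carry over. Pictures are saved under pics/ and viewed, and the job is handed in when it is done.

```bash
mkdir -p pics
cat > h.py <<'E'
import numpy as np, cv2
from station import arm
from scipy.spatial.transform import Rotation as Rn
def snap(n,f):
    c=arm.read_camera(n); cv2.imwrite('pics/'+f,c['img'][:,:,::-1]); np.savez('pics/'+f[:-4]+'.npz',**c); return c
def ray(c,u,v,z):
    d=c['R'].T@np.linalg.inv(c['mtx'])@np.array([u,v,1.]); o=-c['R'].T@c['t']
    return o+d*(z-o[2])/d[2]
def proj(c,X):
    p=c['mtx']@(c['R']@np.array(X,float)+c['t']); return p[:2]/p[2]
E
python3 - <<'E'
from h import *
for n in ['scene','top','wrist']: c=snap(n,n+'0.png'); print(n,-c['R'].T@c['t'])
print(arm.sense())
E
```

```text
scene [0.98184673 0.9051297  0.89867723]
top [0.34889039 0.00200408 1.09068042]
wrist [0.20342859 0.5977424  0.38400581]
{'t': 0.15, 'joint_positions': array([-1.18318996,  0.41172562, -0.01271783,  1.59680047,  0.00560051,
        1.13428459, -0.08219728]), 'qd': array([-0.00026856, -0.00225301,  0.00218677, -0.00267965, -0.00051877,
       -0.00210545, -0.00056694]), 'joint_efforts': array([ 1.09206529e-03, -5.88337076e+01,  6.41879775e-01, -2.91290027e+01,
       -5.38884883e-02,  1.57801848e-02,  9.79037668e-05]), 'eef_pos': array([0.27498327, 0.56085592, 0.22201734]), 'eef_rot': array([ 2.66528834e+00,  1.66177352e+00, -1.50546203e-03]), 'force': array([-0.1159013 ,  0.06964926, -0.35803507]), 'ft_torque': array([ 0.02321267,  0.04354719, -0.01683359]), 'finger_gap': 0.08786571923085486}
```

View pics/scene0.png

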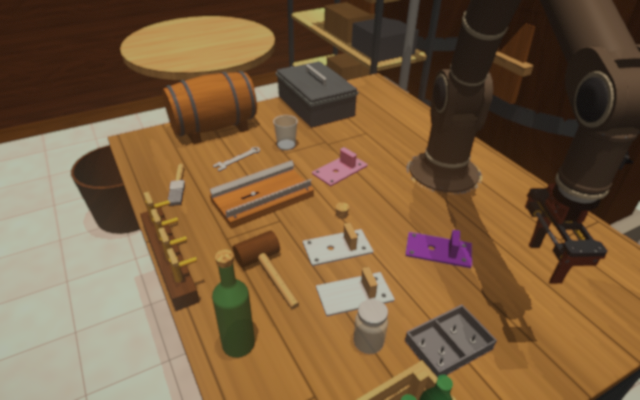

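View pics/top0.png

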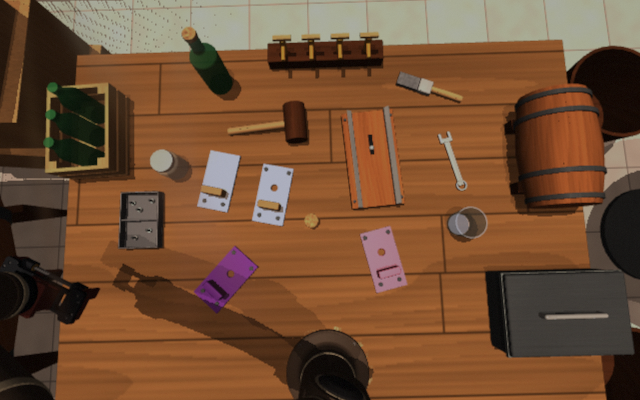

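View pics/wrist0.png

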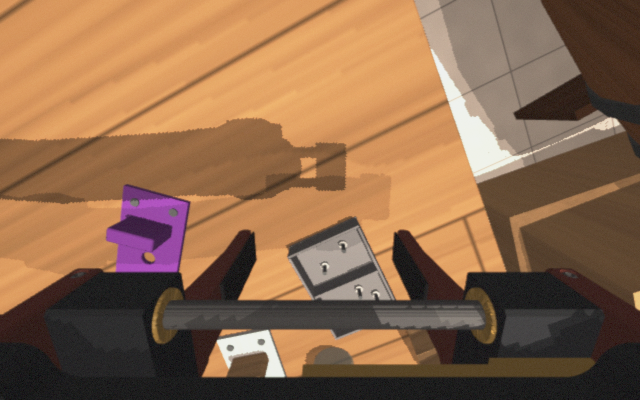

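The top view shows the template (white plate with a hole) at about (273,194), with its hole at (274,188) and its handle at (269,206). The blind plate is at (219,181), and the jig is at (372,158) with its slot near (370,143). I'll zoom in next.

Run:
```python
import cv2,numpy as np
t=cv2.imread('pics/top0.png'); s=cv2.imread('pics/scene0.png')
a=cv2.resize(t[95:220,330:415],None,fx=4.5,fy=4.5,interpolation=cv2.INTER_CUBIC)
b=cv2.resize(t[140:240,190:300],None,fx=3.6,fy=4.5,interpolation=cv2.INTER_CUBIC)
b=cv2.resize(b,(390,a.shape[0]))
cv2.imwrite('pics/z1.png',np.hstack([a,b]))
cv2.imwrite('pics/z2.png',cv2.resize(s[155:315,205:395],None,fx=3.7,fy=3.7,interpolation=cv2.INTER_CUBIC))
```

```text
(no output)
```

View pics/z1.png

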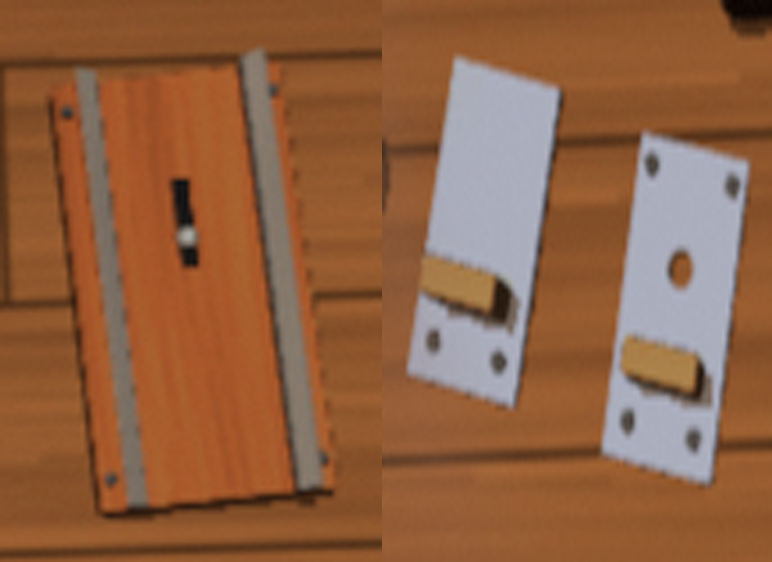

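View pics/z2.png

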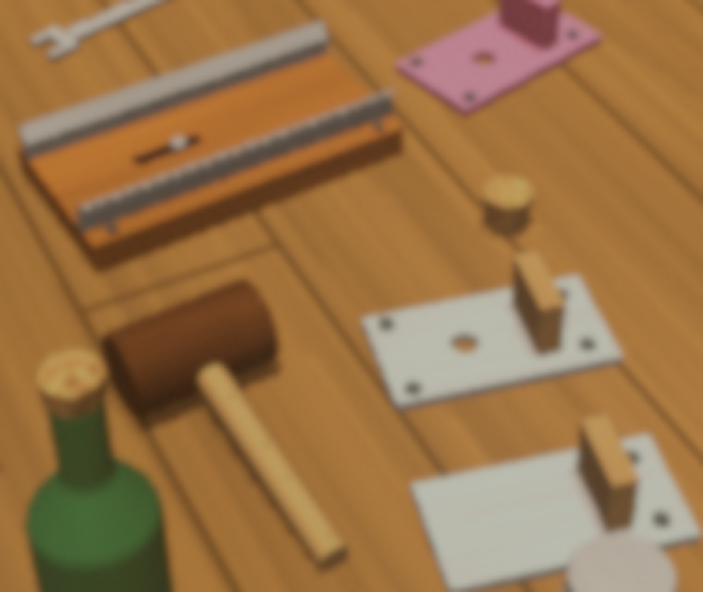

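The pin's bright top is in the near part of the slot, at zoom (187,236). The pin end faces away from the robot. Now I'll measure.

Run:
```python
from h import *
c=dict(np.load('pics/top0.npz')); im=c['img']
hsv=cv2.cvtColor(im,cv2.COLOR_RGB2HSV)
m=((hsv[:,:,1]<70)&(hsv[:,:,2]>130)).astype(np.uint8); 
n,l,st,ce=cv2.connectedComponentsWithStats(m)
for i in range(1,n):
    if st[i,4]>400 and 190<ce[i][0]<300 and 140<ce[i][1]<240:
        cn=max(cv2.findContours((l==i).astype(np.uint8),cv2.RETR_EXTERNAL,cv2.CHAIN_APPROX_NONE)[0],key=len)[:,0,:]
        P=np.array([ray(c,u,v,.008)[:2] for u,v in cn])
        r=cv2.minAreaRect((P*1000).astype(np.float32)); print(st[i],r); print(cv2.boxPoints(r))
zb=lambda x,y:(190+x*110/390-382*110/390,140+y*100/562)
print('tmpl hole',ray(c,*zb(681,269),.004))
h=[zb(*p) for p in[(624,338),(697,352),(701,398),(625,370)]]
print('handle top',[ray(c,*p,.058).round(4) for p in h])
za=lambda x,y:(330+x/4.5,95+y/4.5)
for nm,p,z in [('slotfar',(180,179),.03),('slotnear',(190,266),.03),('pin',(187,235),.037),
 ('bTL',(52,92),.03),('bBL',(103,512),.03),('bBR',(333,488),.03),('bTR',(278,68),.03),
 ('railLin',(97,70),.057),('railLinB',(148,505),.057),('railRin',(240,55),.057),('railRinB',(298,490),.057)]:
    print(nm,ray(c,*za(*p),z).round(4))
```

```text
[ 197  150   43   63 1527] ((535.9469604492188, 302.6112060546875), (89.92253875732422, 171.3917999267578), 77.22832489013672)
[[442.43185 277.70682]
 [609.5832  239.81784]
 [629.46204 327.5156 ]
 [462.31073 365.40457]]
[ 252  164   42   62 1519] ((491.1072692871094, 144.3074951171875), (91.16590118408203, 171.41249084472656), 78.19055938720703)
[[397.88623  117.229774]
 [565.6706    82.14896 ]
 [584.3283   171.38522 ]
 [416.54395  206.46603 ]]
tmpl hole [0.50966631 0.13901966 0.004     ]
handle top [array([0.4687, 0.1771, 0.058 ]), array([0.4602, 0.1202, 0.058 ]), array([0.4375, 0.1174, 0.058 ]), array([0.4529, 0.1764, 0.058 ])]
slotfar [ 0.653  -0.1431  0.03  ]
slotnear [ 0.5957 -0.1469  0.03  ]
pin [ 0.6142 -0.1449  0.037 ]
bTL [ 0.7136 -0.063   0.03  ]
bBL [ 0.4399 -0.0852  0.03  ]
bBR [ 0.4509 -0.2297  0.03  ]
bTR [ 0.7251 -0.2099  0.03  ]
railLin [ 0.7178 -0.0903  0.057 ]
railLinB [ 0.4411 -0.1106  0.057 ]
railRin [ 0.7248 -0.181   0.057 ]
railRinB [ 0.4477 -0.2024  0.057 ]
```

```bash
cat > plan.py <<'E'
import sys
from h import *
# plan.py x y z yaw(deg of tool x): remaining shift in tool units at current orientation, + spin units
x,y,z,yaw=map(float,sys.argv[1:5]); s=arm.sense()
Rm=Rn.from_rotvec(s['eef_rot']).as_matrix()
cy=np.degrees(np.arctan2(Rm[1,0],Rm[0,0])); d=(yaw-cy+90)%180-90
print('pos',s['eef_pos'].round(4),'yaw',cy.round(2),'tilt z',Rm[:,2].round(4),'spin units',round(-d/5,2),'t',s['t'])
print('shift units', (Rm.T@(np.array([x,y,z])-s['eef_pos'])/.03).round(2),'F',s['force'].round(2),'gap',round(s['finger_gap'],4))
E
python3 -m inch '[0,0,0,1,0,0,0,1,0,0,0,1,0,0,0,1,0,0,0,1,0,0,0,1,0,0,0,1,0,0,0,1,0,0,0,1,0,0,0,1,0,0,0,1,0,0,0,1,0,0,0,1,0,0,0,1,0,0,0,1,0,0,0,0.14]' 
python3 plan.py .457 .1515 .12 -11.8
```

```text
t: 1.48
eef_pos: [0.275, 0.561, 0.2223]
eef_rot: [3.124, -0.33, -0.0]
force: [-0.3, -0.5, 0.4]
finger_gap: 0.088
pos [0.275  0.561  0.2223] yaw -12.04 tilt z [-2.e-04 -7.e-04 -1.e+00] spin units -0.05 t 1.4833
shift units [ 8.78 12.08  3.42] F [-0.32 -0.52  0.41] gap 0.088
```

```bash
python3 -m inch '[0.3,0.4,0,0,0.5,0.7,0,0,0.55,0.75,0.1,0,0.55,0.75,0.1,0,0.55,0.75,0.1,0,0.55,0.75,0.1,0,0.55,0.75,0.1,0,0.55,0.75,0.1,0,0.55,0.75,0.1,0,0.55,0.75,0.1,0,0.55,0.75,0.1,0,0.55,0.75,0.1,0,0.55,0.75,0.1,0,0.55,0.75,0.1,0,0.55,0.75,0.1,0,0.55,0.75,0.1,0,0.5,0.7,0.1,0,0.2,0.3,0,0,0,0,0,0]' 
python3 plan.py .457 .1515 .12 -11.8
python3 -c "
from h import *
snap('wrist','w1.png')"
```

```text
t: 3.07
eef_pos: [0.4683, 0.1306, 0.1777]
eef_rot: [3.124, -0.328, 0.0]
force: [0.5, 0.0, 0.4]
finger_gap: 0.088
pos [0.4683 0.1306 0.1777] yaw -11.97 tilt z [ 2.e-04 -8.e-04 -1.e+00] spin units -0.03 t 3.0667
shift units [-0.51 -0.6   1.92] F [0.51 0.   0.41] gap 0.088
```

View pics/w1.png

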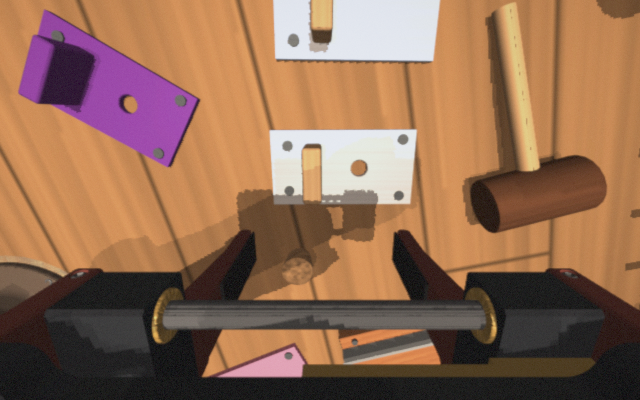

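The wrist view shows the template at (343,167) with its hole at (359,168) and handle top at (312,172). The mallet is clear of it. I'll cross-check with rays.

Run:
```python
from h import *
c=dict(np.load('pics/w1.npz'))
P=[ray(c,u,v,.008)[:2] for u,v in [(270,130),(417,129),(411,205),(272,205)]]
print(np.round(P,4),np.mean(P,0))
print('hole',ray(c,359,168,.006))
print('handle top',[ray(c,*p,.058)[:2].round(4) for p in [(303,145),(321,145),(321,200),(303,200)]])
```

```text
[[0.4207 0.2068]
 [0.5871 0.1727]
 [0.5695 0.082 ]
 [0.3992 0.1181]] [0.4941063  0.14488521]
hole [0.51394377 0.14125246 0.006     ]
handle top [array([0.4588, 0.1865]), array([0.4763, 0.1828]), array([0.4643, 0.1267]), array([0.4457, 0.1306])]
```

```bash
python3 plan.py .459 .153 .025 -11.8; python3 -m inch '[-0.1,-0.25,0.3,0,-0.1,-0.25,0.5,0,-0.1,-0.2,0.6,0,-0.1,0,0.6,0,0,0,0.6,0,0,0,0.6,0,0,0,0.5,0,0,0,0.3,0,0,0,0.1,0,0,0,0,0,0,0,0,0]'
python3 plan.py .459 .153 .025 -11.8
```

```text
pos [0.4678 0.1327 0.1777] yaw -11.89 tilt z [-1.e-04 -1.e-04 -1.e+00] spin units -0.02 t 3.1167
shift units [-0.43 -0.6   5.09] F [-0.43 -0.01  1.23] gap 0.0875
t: 4.03
eef_pos: [0.4605, 0.1583, 0.0549]
eef_rot: [-3.125, 0.322, -0.0]
force: [-1.1, 0.3, -0.1]
finger_gap: 0.0882
pos [0.4605 0.1583 0.0549] yaw -11.77 tilt z [ 3.e-04  3.e-04 -1.e+00] spin units 0.01 t 4.0333
shift units [-0.01  0.18  1.  ] F [-1.1   0.34 -0.12] gap 0.0882
```

```bash
python3 -m inch '[0,0.06,0.4,0,0,0.07,0.4,0,0,0,0.2,0,0,0,0,0,0,0,0,0]'
python3 plan.py .459 .153 .025 -11.8; python3 -m inch '[0,0,0,0,0,0,0,0,0,0,0,0,0,0,0,0,0,0,0,0,0,0,0,0,0,0,0,0,0,0,0,0]' -1 30;python3 plan.py .459 .153 .025 -11.8
```

```text
t: 4.45
eef_pos: [0.4599, 0.1541, 0.0251]
eef_rot: [-3.125, 0.323, -0.0]
force: [0.5, -0.2, 1.2]
finger_gap: 0.0877
pos [0.4599 0.1541 0.0251] yaw -11.82 tilt z [ 2.e-04  2.e-04 -1.e+00] spin units -0.0 t 4.45
shift units [-0.02  0.04  0.  ] F [ 0.46 -0.19  1.17] gap 0.0877
t: 5.12
eef_pos: [0.4596, 0.1539, 0.0246]
eef_rot: [-3.125, 0.323, 0.0]
force: [0.3, 0.3, 0.0]
finger_gap: 0.0381
pos [0.4596 0.1539 0.0246] yaw -11.82 tilt z [-0.  0. -1.] spin units -0.0 t 5.1167
shift units [-0.01  0.03 -0.01] F [0.3  0.27 0.02] gap 0.0381
```

```bash
python3 -m inch '[0,0,0,0,0,0,0,0,0,0,0,0,0,0,0,0,0,0,0,0,0,0,0,0]' -1 30;python3 plan.py .459 .153 .025 -11.8; python3 -m inch '[0,0,-0.2,0,0,0,-0.4,0,0,0,-0.6,0,0,0,-0.6,0,0,0,-0.6,0,0,0,-0.6,0,0,0,-0.5,0,0,0,-0.3,0,0,0,0,0]'
python3 plan.py .58 -.144 .15 4.35; python3 -c "
from h import *
snap('wrist','w2.png');snap('top','t2.png')"
```

```text
t: 5.62
eef_pos: [0.4597, 0.1539, 0.0246]
eef_rot: [-3.125, 0.323, -0.0]
force: [0.9, -0.4, 0.0]
finger_gap: 0.0198
pos [0.4597 0.1539 0.0246] yaw -11.82 tilt z [ 1.e-04  0.e+00 -1.e+00] spin units -0.0 t 5.6167
shift units [-0.02  0.03 -0.01] F [ 0.92 -0.38  0.03] gap 0.0198
t: 6.37
eef_pos: [0.4602, 0.1542, 0.1403]
eef_rot: [-3.123, 0.323, -0.003]
force: [0.6, 1.1, -3.4]
finger_gap: 0.0199
pos [0.4602 0.1542 0.1403] yaw -11.82 tilt z [ 0.002   0.0015 -1.    ] spin units -3.23 t 6.3667
shift units [ 5.94  8.91 -0.33] F [ 0.59  1.08 -3.36] gap 0.0199
```

View pics/w2.png

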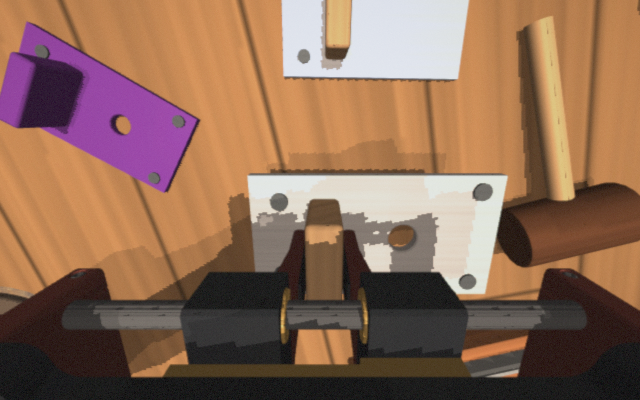

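View pics/t2.png

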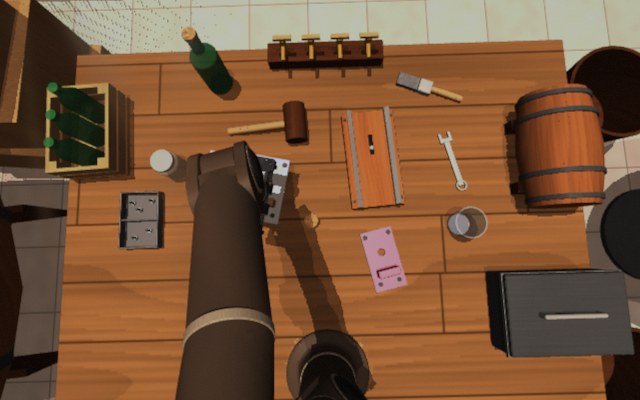

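Run:
```python
from h import *
c=dict(np.load('pics/w2.npz')); s=arm.sense(); Rm=Rn.from_rotvec(s['eef_rot']).as_matrix(); print(s['eef_pos'],s['finger_gap'])
zt=s['eef_pos'][2]-.0246+.008
for nm,u,v in [('hole',401.5,237),('bl far',248,175),('br far',506,175),('br near',491,294)]:
    p=ray(c,u,v,zt); print(nm,p.round(4),(Rm.T@(p-s['eef_pos'])*1000).round(1))
# camera centre of view sanity: project TCP
print(proj(c,s['eef_pos']))
```

```text
[0.45922236 0.15394915 0.13834945] 0.01997288448992188
hole [0.5137 0.142  0.1217] [55.8  0.6 16.6]
bl far [0.4201 0.2071 0.1217] [-49.2 -44.   16.6]
br far [0.5869 0.1722 0.1217] [121.2 -44.   16.6]
br near [0.574  0.0814 0.1217] [127.2  47.5  16.5]
[322.49892841 246.93883727]
```

```bash
python3 -m inch '[0,0,-0.4,-0.8,0,0,-0.5,-0.8,0,0,-0.5,-0.8,0,0,-0.4,-0.8,0,0,-0.2,0]'; python3 plan.py .56 -.29 .2 4.35
```

```text
t: 6.88
eef_pos: [0.4595, 0.1538, 0.1988]
eef_rot: [3.139, 0.12, -0.001]
force: [1.2, 0.1, -3.4]
finger_gap: 0.0195
pos [0.4595 0.1538 0.1988] yaw 4.36 tilt z [-4.e-04 -2.e-04 -1.e+00] spin units 0.0 t 6.8833
shift units [ 2.21 15.01 -0.04] F [ 1.22  0.13 -3.39] gap 0.0195
```

```bash
python3 -m inch '[0.1,0.3,0,0,0.1,0.6,0,0,0.12,0.85,0,0,0.12,0.85,0,0,0.12,0.85,0,0,0.12,0.85,0,0,0.12,0.85,0,0,0.12,0.85,0,0,0.12,0.85,0,0,0.12,0.85,0,0,0.12,0.85,0,0,0.12,0.85,0,0,0.12,0.85,0,0,0.12,0.85,0,0,0.12,0.85,0,0,0.12,0.85,0,0,0.12,0.85,0,0,0.1,0.8,0,0,0.1,0.4,0,0,0,0,0,0]'; python3 plan.py .56 -.29 .2 4.35;  python3 -c "
from h import *
snap('wrist','w3.png')"
```

```text
t: 8.55
eef_pos: [0.5568, -0.2893, 0.1971]
eef_rot: [3.138, 0.106, -0.004]
force: [-0.0, -0.5, -3.4]
finger_gap: 0.0203
pos [ 0.5568 -0.2893  0.1971] yaw 3.86 tilt z [-0.0022 -0.0019 -1.    ] spin units -0.1 t 8.55
shift units [ 0.1   0.03 -0.1 ] F [-0.03 -0.54 -3.41] gap 0.0203
```

View pics/w3.png

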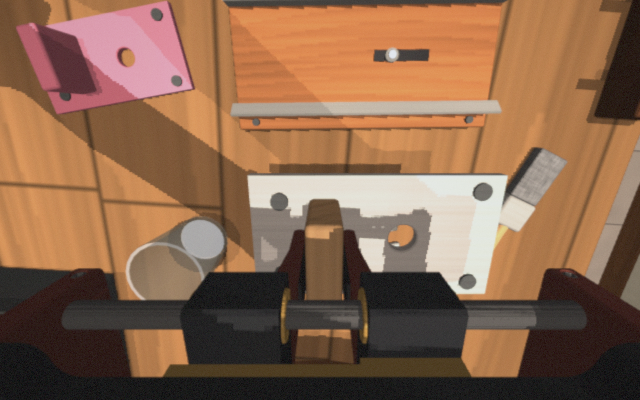

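The wrist view shows the slot from (374,55) to (429,55), with the pin at (392,55). The board's near edge runs from about (242,127) to (484,127).

Run:
```python
import cv2
i=cv2.imread('pics/w3.png'); cv2.imwrite('pics/w3z.png',cv2.resize(i[0:140,225:510],None,fx=2.8,fy=2.8,interpolation=cv2.INTER_CUBIC))
```

```text
(no output)
```

View pics/w3z.png

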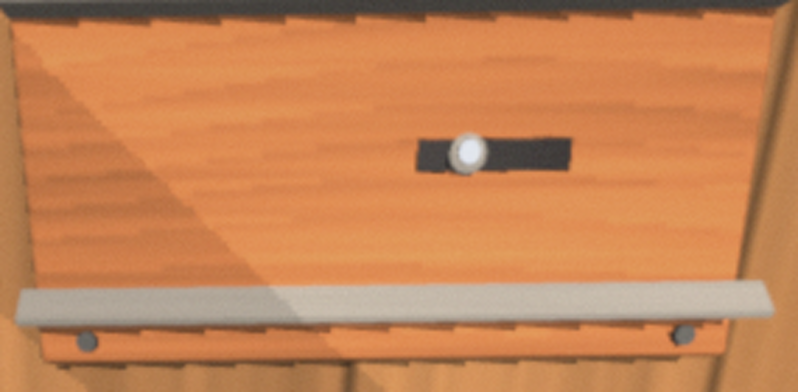

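```bash
python3 - <<'E'
from h import *
c=dict(np.load('pics/w3.npz')); s=arm.sense()
g=lambda x,y:(225+(x+.5)/2.8-.5,(y+.5)/2.8-.5)
def a(n,x,y,z):
    p=ray(c,*g(x,y),z); print(n,p.round(4)); return p
l=a('slotL',417,155,.03);r=a('slotR',571,154,.03);m=(l+r)/2
L=a('lip out nearL',20,325,.057);R2=a('lip near R',773,313,.057); print('yaw',np.degrees(np.arctan2(*(R2-L)[[1,0]])))
B=a('board L',45,360,.03);B2=a('board R',725,352,.03);print('yaw',np.degrees(np.arctan2(*(B2-B)[[1,0]])),(B+B2)/2)
F=a('far rail base L',12,20,.03);F2=a('far R',775,15,.03);print('yaw',np.degrees(np.arctan2(*(F2-F)[[1,0]])),(F+F2)/2)
p=a('pin',468,152,.037); p=a('pin base',468,156,.03)
yaw=np.radians(4.35);u=np.array([np.cos(yaw),np.sin(yaw),0])
print('mid',m,'pin-mid',(p-m)@u*1000,'slot len',np.linalg.norm(r-l), 'yaw slot',np.degrees(np.arctan2(*(r-l)[[1,0]])))
for nm,q in [('boardmid',(B+B2)/2),('far',(F+F2)/2)]:
    print(nm,'rel slotmid along/across',(q-m)@u*1000,(q-m)@np.array([-u[1],u[0],0])*1000)
E
python3 plan.py .56 -.29 .2 4.35
```

```text
slotL [ 0.5999 -0.1439  0.03  ]
slotR [ 0.6582 -0.1396  0.03  ]
lip out nearL [ 0.4559 -0.2156  0.057 ]
lip near R [ 0.7331 -0.1926  0.057 ]
yaw 4.750821035673745
board L [ 0.4571 -0.2294  0.03  ]
board R [ 0.7336 -0.2075  0.03  ]
yaw 4.5384237578763456 [ 0.59538084 -0.21842806  0.03      ]
far rail base L [ 0.4475 -0.1097  0.03  ]
far R [ 0.7239 -0.0896  0.03  ]
yaw 4.145620560681972 [ 0.58569871 -0.09964541  0.03      ]
pin [ 0.6177 -0.143   0.037 ]
pin base [ 0.6193 -0.1429  0.03  ]
mid [ 0.62908151 -0.14176626  0.03      ] pin-mid -9.834541496251587 slot len 0.05848984669644228 yaw slot 4.181714283714423
boardmid rel slotmid along/across -39.418297478991875 -73.88479736814344
far rel slotmid along/across -40.06301192073059 45.29005771121441
pos [ 0.557  -0.2869  0.1971] yaw 3.97 tilt z [-2.4e-03 -2.0e-04 -1.0e+00] spin units -0.08 t 8.6
shift units [ 0.09  0.11 -0.1 ] F [ 0.76  0.82 -3.22] gap 0.0198
```

```bash
python3 plan.py .537 -.150 .1 4.35; python3 -m inch '[0,-0.3,0.1,-0.08,-0.1,-0.5,0.3,0,-0.1,-0.7,0.4,0,-0.1,-0.7,0.5,0,-0.1,-0.7,0.5,0,-0.07,-0.7,0.5,0,0,-0.5,0.4,0,0,-0.32,0.3,0,0,0,0.2,0,0,0,0,0,0,0,0,0]'; python3 plan.py .537 -.150 .1 4.35
```

```text
pos [ 0.557  -0.2869  0.1971] yaw 3.97 tilt z [-2.4e-03 -2.0e-04 -1.0e+00] spin units -0.08 t 8.6
shift units [-0.34 -4.6   3.24] F [ 0.76  0.82 -3.22] gap 0.0198
t: 9.52
eef_pos: [0.5335, -0.1552, 0.1029]
eef_rot: [3.138, 0.125, 0.0]
force: [0.5, 0.2, -3.3]
finger_gap: 0.0198
pos [ 0.5335 -0.1552  0.1029] yaw 4.57 tilt z [ 3.e-04 -7.e-04 -1.e+00] spin units 0.04 t 9.5167
shift units [ 0.13 -0.16  0.1 ] F [ 0.52  0.18 -3.32] gap 0.0198
```

```bash
python3 -m inch '[0.06,-0.1,0.05,0,0.06,-0.06,0,0,0,0,0,0,0,0,0,0]'; python3 plan.py .537 -.150 .1 4.35;  python3 -c "
from h import *
snap('wrist','w4.png');snap('scene','s4.png')
i=cv2.imread('pics/s4.png'); cv2.imwrite('pics/s4z.png',cv2.resize(i[80:270,180:400],None,fx=3.1,fy=3.1,interpolation=cv2.INTER_CUBIC))"
```

```text
t: 9.85
eef_pos: [0.5369, -0.1498, 0.1014]
eef_rot: [3.139, 0.125, 0.001]
force: [-0.9, -0.4, -3.2]
finger_gap: 0.0198
pos [ 0.5369 -0.1498  0.1014] yaw 4.57 tilt z [ 6.e-04 -2.e-04 -1.e+00] spin units 0.04 t 9.85
shift units [0.   0.01 0.05] F [-0.87 -0.39 -3.15] gap 0.0198
```

View pics/w4.png

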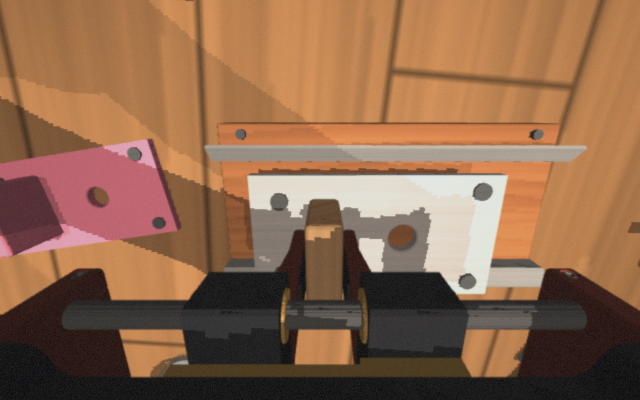

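View pics/s4z.png

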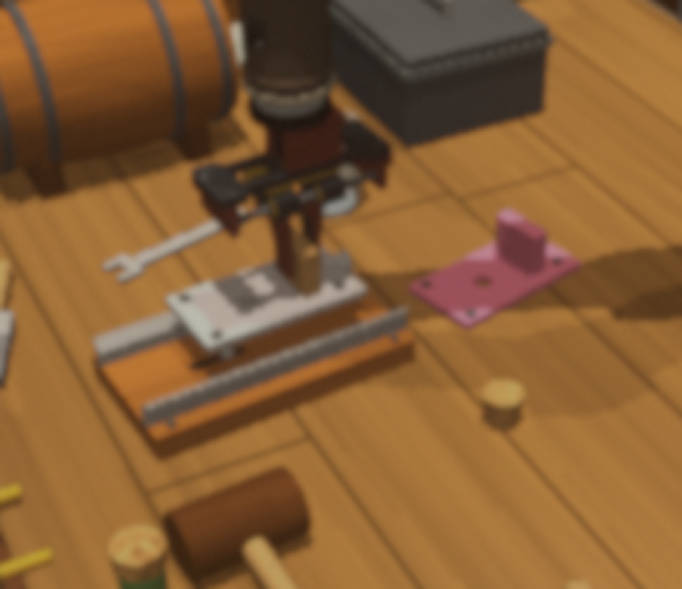

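Run:
```python
import cv2
i=cv2.imread('pics/w4.png'); cv2.imwrite('pics/w4z.png',cv2.resize(i[115:305,195:595],None,fx=2,fy=2,interpolation=cv2.INTER_CUBIC))
```

```text
(no output)
```

View pics/w4z.png

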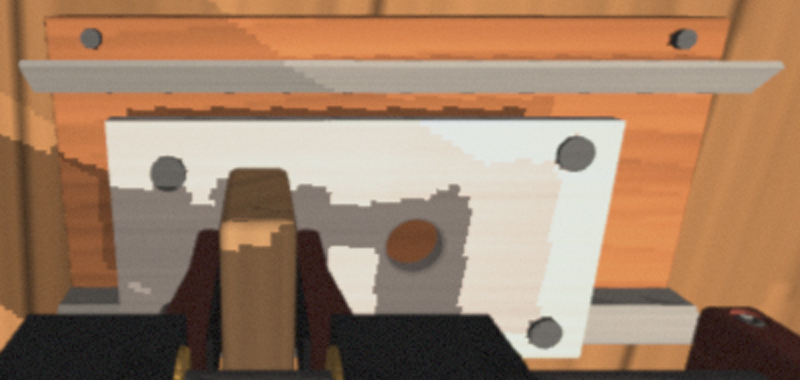

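Run:
```python
from h import *
c=dict(np.load('pics/w4.npz')); s=arm.sense(); Rm=Rn.from_rotvec(s['eef_rot']).as_matrix(); T=s['eef_pos']
print(T)
g=lambda x,y:(195+(x+.5)/2-.5,115+(y+.5)/2-.5)
def a(n,x,y,z):
    p=ray(c,*g(x,y),z); q=Rm.T@(p-T)*1000; print(n,p.round(4),q.round(1)); return q
zt=T[2]-.0246+.008
for z in(0,):
    a('far lip out L',20,61,.057);a('far lip out R',784,62,.057)
    a('far inner L',30,93,.046);a('far inner R',750,94,.046)
    a('near base L',68,289,.03);a('near base R',680,289,.03)
    a('near inner L',60,304,.046);a('near inner R',695,304,.046)
    a('near lip R',695,345,.057)
    a('boardfarL',46,16,.03);a('boardfarR',727,17,.03)
    a('plate fL',105,121,zt);a('plate fR',626,121,zt);a('plate nR',580,357,zt);a('hole',413,242,zt)
```

```text
[ 0.53662206 -0.1498066   0.10129957]
far lip out L [ 0.4456 -0.0967  0.057 ] [-86.5 -60.2  44.3]
far lip out R [ 0.7242 -0.0747  0.057 ] [192.9 -60.   44.3]
far inner L [ 0.4444 -0.1103  0.046 ] [-88.8 -46.7  55.3]
far inner R [ 0.7256 -0.0881  0.046 ] [193.3 -46.4  55.3]
near base L [ 0.4523 -0.2047  0.03  ] [-88.5  48.   71.3]
near base R [ 0.7381 -0.1817  0.03  ] [198.3  47.8  71.3]
near inner L [ 0.454  -0.2031  0.046 ] [-86.6  46.5  55.3]
near inner R [ 0.7327 -0.1807  0.046 ] [193.   46.4  55.3]
near lip R [ 0.7285 -0.1944  0.057 ] [187.8  59.7  44.3]
boardfarL [ 0.4457 -0.0815  0.03  ] [-85.2 -75.4  71.3]
boardfarR [ 0.7201 -0.0598  0.03  ] [190.1 -75.1  71.3]
plate fL [ 0.4839 -0.1101  0.0847] [-49.4 -43.7  16.6]
plate fR [ 0.6535 -0.0965  0.0847] [120.8 -43.8  16.6]
plate nR [ 0.6608 -0.186   0.0847] [120.9  46.   16.6]
hole [ 0.5911 -0.1447  0.0847] [54.7 -0.8 16.6]
```

```bash
python3 -m inch '[0.05,0,0.2,0,0,0,0.3,0,0,0,0.2,0,0,0,0,0,0,0,0,0]'; python3 plan.py .538 -.150 .066 4.55
```

```text
t: 10.37
eef_pos: [0.5375, -0.1494, 0.0793]
eef_rot: [-3.139, -0.125, 0.003]
force: [-0.6, -0.1, -2.9]
finger_gap: 0.0198
pos [ 0.5375 -0.1494  0.0793] yaw 4.58 tilt z [-1.7e-03  1.0e-04 -1.0e+00] spin units 0.01 t 10.3667
shift units [0.02 0.02 0.44] F [-0.64 -0.12 -2.87] gap 0.0198
```

```bash
for k in 1 2; do python3 -m inch '[0,0,0.07,0,0,0,0.07,0,0,0,0.07,0,0,0,0,0]'; done; python3 plan.py .538 -.150 .0616 4.55
```

```text
t: 10.7
eef_pos: [0.5379, -0.1493, 0.0735]
eef_rot: [-3.139, -0.126, 0.001]
force: [-0.8, -0.5, -3.2]
finger_gap: 0.0201
t: 11.03
eef_pos: [0.5378, -0.1492, 0.0671]
eef_rot: [-3.139, -0.126, 0.001]
force: [0.2, 1.3, -3.5]
finger_gap: 0.02
pos [ 0.5378 -0.1492  0.0671] yaw 4.59 tilt z [-6.e-04  2.e-04 -1.e+00] spin units 0.01 t 11.0333
shift units [0.   0.03 0.18] F [ 0.23  1.29 -3.52] gap 0.02
```

```bash
python3 -m inch '[0,0,0.05,0,0,0,0.05,0,0,0,0,0]'; python3 -m inch '[0,0,0.05,0,0,0,0,0]';  python3 -m inch '[0,0,0.04,0,0,0,0,0]'; python3 plan.py .538 -.150 .0616 4.55
```

```text
t: 11.28
eef_pos: [0.538, -0.1493, 0.0643]
eef_rot: [-3.139, -0.126, 0.0]
force: [0.4, 0.1, -4.9]
finger_gap: 0.0199
t: 11.45
eef_pos: [0.538, -0.1493, 0.0628]
eef_rot: [-3.139, -0.126, 0.0]
force: [0.1, 0.4, -3.8]
finger_gap: 0.0198
t: 11.62
eef_pos: [0.5381, -0.1494, 0.0617]
eef_rot: [-3.139, -0.126, -0.0]
force: [0.4, -0.1, -3.8]
finger_gap: 0.0199
pos [ 0.5381 -0.1494  0.0617] yaw 4.58 tilt z [ 0.  0. -1.] spin units 0.01 t 11.6167
shift units [-0.    0.02  0.  ] F [ 0.42 -0.11 -3.83] gap 0.0199
```

```bash
python3 -m inch '[0,0,0.03,0,0,0,0,0]'; python3 -m inch '[0,0,0.03,0,0,0,0,0]';  python3 plan.py .538 -.150 .0616 4.55
```

```text
t: 11.78
eef_pos: [0.5385, -0.1495, 0.0614]
eef_rot: [3.139, 0.126, 0.002]
force: [-1.4, 1.0, 1.1]
finger_gap: 0.0201
t: 11.95
eef_pos: [0.5389, -0.1496, 0.061]
eef_rot: [3.139, 0.125, 0.003]
force: [-3.2, 0.8, 7.9]
finger_gap: 0.0198
pos [ 0.5389 -0.1496  0.061 ] yaw 4.57 tilt z [ 0.0021 -0.     -1.    ] spin units 0.0 t 11.95
shift units [-0.03  0.01 -0.02] F [-3.2   0.83  7.85] gap 0.0198
```

```bash
python3 -m inch '[0,0,0,0,0,0,0,0,0,0,0,0]' -1 4; python3 -m inch '[0,0,0.03,0,0,0,0,0]';  python3 plan.py .538 -.150 .056 4.55
```

```text
t: 12.2
eef_pos: [0.5385, -0.1495, 0.0602]
eef_rot: [3.139, 0.126, 0.001]
force: [0.4, -0.5, -0.3]
finger_gap: 0.0205
t: 12.37
eef_pos: [0.5379, -0.1494, 0.0589]
eef_rot: [3.139, 0.126, -0.0]
force: [-1.2, -0.8, -0.4]
finger_gap: 0.0206
pos [ 0.5379 -0.1494  0.0589] yaw 4.58 tilt z [-3.e-04 -0.e+00 -1.e+00] spin units 0.01 t 12.3667
shift units [0.   0.02 0.1 ] F [-1.24 -0.8  -0.37] gap 0.0206
```

Working as planned: the plate pivots in the light grip (the gap is growing). I'll continue down.

```bash
for k in 1 2; do python3 -m inch '[0,0,0.04,0,0,0,0,0]'; done; python3 -m inch '[0,0,0.03,0,0,0,0,0]' ; python3 plan.py .538 -.150 .056 4.55
```

```text
t: 12.53
eef_pos: [0.5378, -0.1494, 0.0576]
eef_rot: [-3.139, -0.126, 0.001]
force: [-0.7, 0.6, 0.8]
finger_gap: 0.0212
t: 12.7
eef_pos: [0.5379, -0.1494, 0.0566]
eef_rot: [-3.139, -0.126, 0.001]
force: [-1.4, -0.5, 1.7]
finger_gap: 0.0219
t: 12.87
eef_pos: [0.538, -0.1495, 0.056]
eef_rot: [-3.139, -0.125, 0.0]
force: [-2.1, -0.4, 4.5]
finger_gap: 0.0216
pos [ 0.538  -0.1495  0.056 ] yaw 4.58 tilt z [-1.e-04  1.e-04 -1.e+00] spin units 0.01 t 12.8667
shift units [-0.    0.02 -0.  ] F [-2.06 -0.38  4.49] gap 0.0216
```

```bash
python3 -m inch '[0,0,0,0,0,0,0,0,0,0,0,0,0,0,0,0]' -0.36; python3 plan.py .538 -.150 .056 4.55;  python3 -c "
from h import *
snap('wrist','w5.png');snap('scene','s5.png')
i=cv2.imread('pics/s5.png'); cv2.imwrite('pics/s5z.png',cv2.resize(i[130:250,190:350],None,fx=4.5,fy=4.5,interpolation=cv2.INTER_CUBIC))"
```

```text
t: 13.2
eef_pos: [0.5382, -0.1493, 0.0557]
eef_rot: [3.139, 0.126, 0.0]
force: [-1.1, -0.3, 0.0]
finger_gap: 0.0281
pos [ 0.5382 -0.1493  0.0557] yaw 4.6 tilt z [ 0. -0. -1.] spin units 0.01 t 13.2
shift units [-0.01  0.02 -0.01] F [-1.1  -0.27  0.03] gap 0.0281
```

View pics/w5.png

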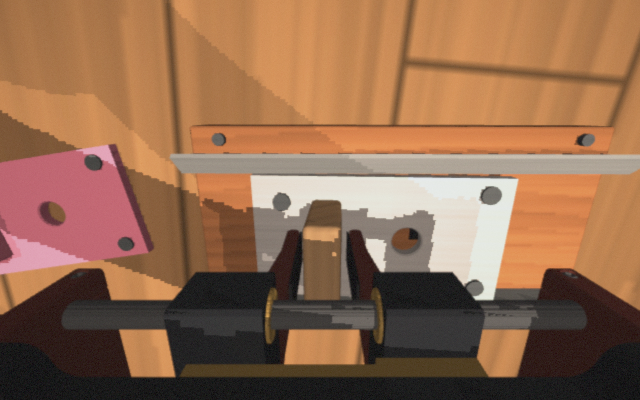

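View pics/s5z.png

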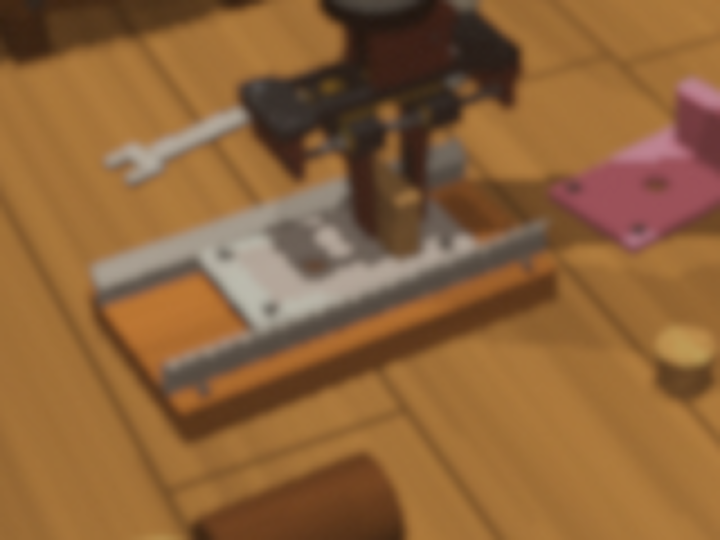

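The plate lies between the rails and tilts on the pin. The dark end of the slot shows through the right side of the hole at (412,236). Next I push it gently with the rear finger.

```bash
for k in 1 2 3 ; do python3 -m inch '[0.04,0,0,0,0.04,0,0,0,0.04,0,0,0,0.04,0,0,0]'; done; python3 plan.py .5655 -.148 .056 4.55
```

```text
t: 13.63
eef_pos: [0.5426, -0.149, 0.0558]
eef_rot: [-3.139, -0.126, 0.001]
force: [-2.1, -0.8, 1.7]
finger_gap: 0.028
t: 13.97
eef_pos: [0.5477, -0.1486, 0.0558]
eef_rot: [-3.139, -0.126, 0.0]
force: [-1.7, -0.8, 1.1]
finger_gap: 0.0282
t: 14.3
eef_pos: [0.5526, -0.1482, 0.0558]
eef_rot: [3.139, 0.126, 0.0]
force: [-1.7, 0.8, 1.1]
finger_gap: 0.0279
pos [ 0.5526 -0.1482  0.0558] yaw 4.59 tilt z [ 1.e-04 -0.e+00 -1.e+00] spin units 0.01 t 14.3
shift units [ 0.43  0.03 -0.01] F [-1.69  0.76  1.15] gap 0.0279
```

```bash
for k in 1 2 3 ; do python3 -m inch '[0.03,0,0,0,0.03,0,0,0,0.03,0,0,0,0.03,0,0,0]'; done; python3 -c "
from h import *
snap('wrist','w6.png')
i=cv2.imread('pics/w6.png'); cv2.imwrite('pics/w6z.png',cv2.resize(i[120:310,160:600],None,fx=1.8,fy=1.8,interpolation=cv2.INTER_CUBIC))"
```

```text
t: 14.63
eef_pos: [0.5561, -0.1479, 0.0558]
eef_rot: [3.139, 0.126, 0.0]
force: [-0.7, 0.4, 0.7]
finger_gap: 0.0284
t: 14.97
eef_pos: [0.56, -0.1476, 0.0559]
eef_rot: [3.139, 0.126, 0.001]
force: [-0.6, -0.2, -0.5]
finger_gap: 0.028
t: 15.3
eef_pos: [0.5634, -0.1474, 0.0559]
eef_rot: [3.139, 0.126, 0.0]
force: [-0.3, -0.1, 0.6]
finger_gap: 0.0282
```

View pics/w6z.png

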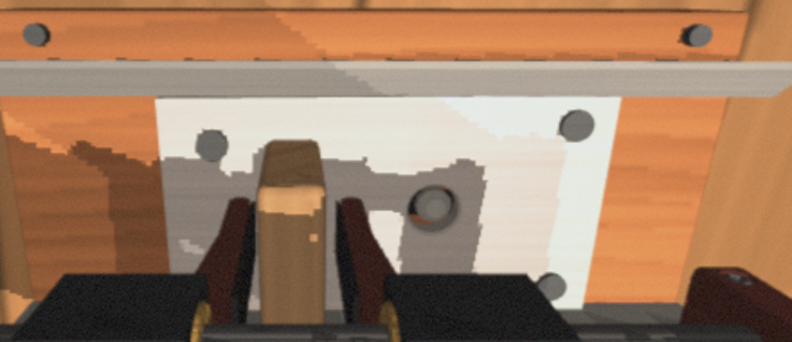

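The pin's top fills the hole at zoom (433,205) and the push force has fallen to about 0. I'll nudge gently to confirm that the pin stops the plate.

```bash
for k in 1 2 3 4; do python3 -m inch '[0.03,0,0,0,0.02,0,0,0,0,0,0,0]' | grep -E 'pos|force'; done
```

```text
eef_pos: [0.5648, -0.1472, 0.0558]
force: [0.2, 1.4, 0.4]
eef_pos: [0.5663, -0.1471, 0.0559]
force: [-0.5, -0.8, -0.5]
eef_pos: [0.5676, -0.147, 0.0558]
force: [-0.7, 0.5, 1.4]
eef_pos: [0.5693, -0.1468, 0.0558]
force: [0.1, 0.7, -0.5]
```

```bash
python3 -c "
from h import *
snap('wrist','w7.png');snap('scene','s7.png')
i=cv2.imread('pics/w7.png'); i=cv2.resize(i[120:310,160:600],None,fx=1.8,fy=1.8,interpolation=cv2.INTER_CUBIC)
j=cv2.imread('pics/s7.png'); j=cv2.resize(j[150:240,190:350],None,fx=4.5,fy=4.5,interpolation=cv2.INTER_CUBIC)
cv2.imwrite('pics/w7z.png',i);cv2.imwrite('pics/s7z.png',j)"
```

```text
(no output)
```

View pics/w7z.png

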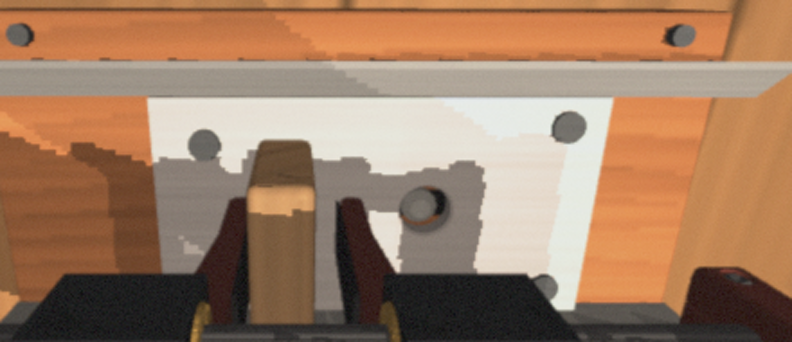

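View pics/s7z.png

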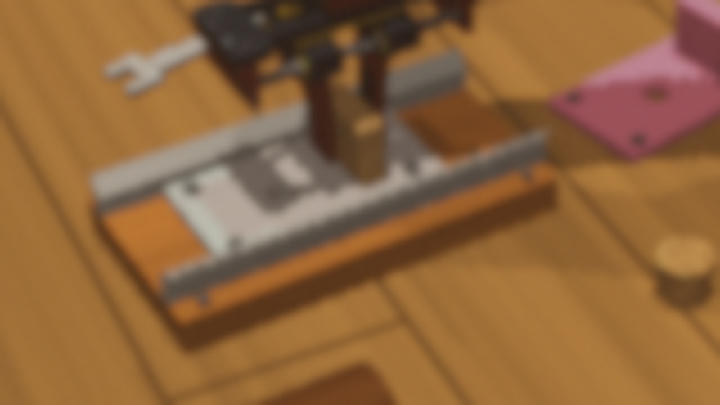

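In the latest view the pin sits against the rear side of the hole (zoom 420 against 427), so it's almost at the stop. One or two more small nudges should raise the force.

```bash
for k in 1 2; do python3 -m inch '[0.03,0,0,0,0,0,0,0]' | grep -E 'pos|force'; done
```

```text
eef_pos: [0.5702, -0.1468, 0.0558]
force: [-0.5, -0.6, -0.6]
eef_pos: [0.5707, -0.1468, 0.0558]
force: [-1.4, 0.3, 1.6]
```

```bash
for k in 1 2; do python3 -m inch '[0.03,0,0,0,0,0,0,0]' | grep -E 'pos|force'; done
```

```text
eef_pos: [0.5708, -0.1468, 0.0557]
force: [-5.3, 0.4, 4.4]
eef_pos: [0.571, -0.1468, 0.0557]
force: [-8.1, 0.8, 6.3]
```

The pin stops the plate: the force rose to 8 N with almost no motion. I'll back off, open and lift away.

```bash
python3 -m inch '[-0.06,0,0,0,-0.08,0,0,0,-0.04,0,0,0,0,0,0,0]'| grep -E 'pos|force'; python3 -m inch '[0,0,0,0,0,0,0,0,0,0,0,0,0,0,0,0]' 0 | grep -E 'force|gap'; python3 -m inch '[0,0,-0.1,0,0,0,-0.2,0,0,0,-0.4,0,0,0,-0.6,0,0,0,-0.7,0,0,0,-0.7,0,0,0,-0.7,0,0,0,-0.7,0,0,0.5,-0.4,0,0,0.8,0,0,0,0.8,0,0,0,0.8,0,0,0,0.8,0,0,0,0.8,0,0,0,0.4,0,0,0,0,0,0]'
python3 -c "
from h import *
a=snap('wrist','w8.png');snap('scene','s8.png');snap('top','t8.png')
i=cv2.imread('pics/s8.png'); cv2.imwrite('pics/s8z.png',cv2.resize(i[130:250,190:350],None,fx=4.5,fy=4.5,interpolation=cv2.INTER_CUBIC))"
```

```text
eef_pos: [0.5676, -0.147, 0.056]
force: [-0.1, -0.1, -0.0]
force: [-0.2, -0.3, 0.5]
finger_gap: 0.0437
t: 19.12
eef_pos: [0.5783, -0.297, 0.1918]
eef_rot: [3.137, 0.119, 0.001]
force: [-0.7, 0.2, -0.4]
finger_gap: 0.044
```

View pics/w8.png

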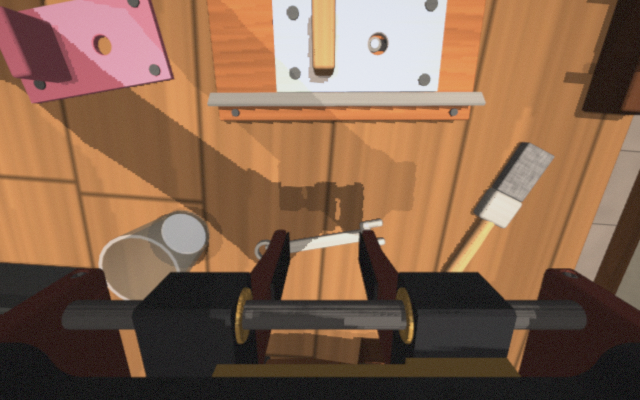

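View pics/s8z.png

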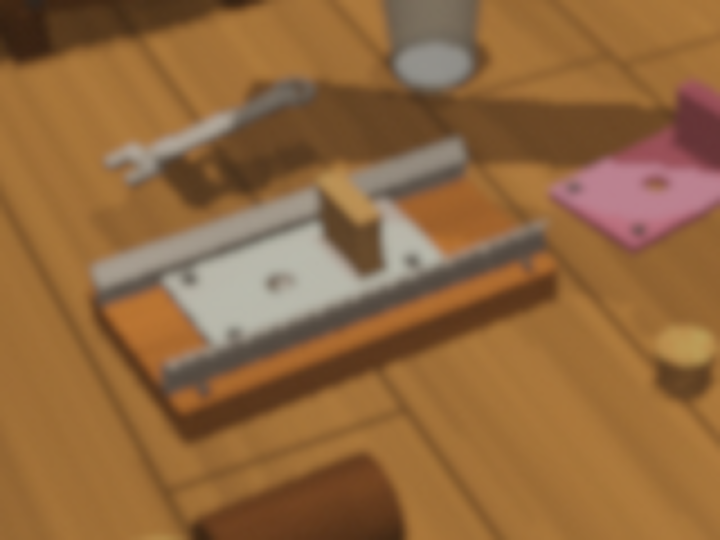

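View pics/t8.png

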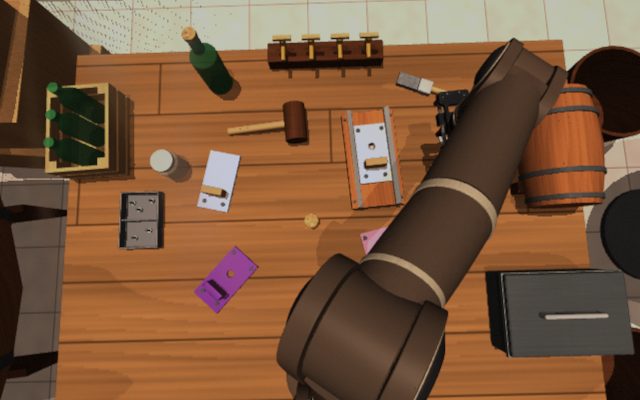

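The plate lies flat between the rails with the pin visible in the hole (wrist view, 376,44). The other objects sit where they started, and the arm is clear.

```bash
python3 -c "
from h import *
s=arm.sense(); print(s['t'],s['force'],abs(s['qd']).max()); print(arm.sign_off())"
```

```text
19.2667 [ 0.03845057  0.786143   -0.30200699] 0.014571424294060853
the job is handed in; nothing more can be done
None
```

The template is in the jig, with its hole over the pin and the plate lying flat on the board. I handed the job in at 19.3 s.

- **What I did:** I gripped the template by its handle and lowered it between the rails with the hole roughly 3.5 cm short of the slot's middle. It settled onto the pin in a light grip. I then pushed it along with one finger at about 2 N until the hole dropped over the pin.
- **Forces:** A gentle nudge confirmed that the pin stops the plate, rising to about 8 N along the rails. The largest pin load I worked out was about 11 N, during the first contact, against the 30 N limit. These are readings at the end of each move, so a brief peak in between could have been missed.
- **Last checks:** The final pictures show the pin inside the hole and the plate flat between the rails. The other objects look unmoved, but the arm partly hid the pink plate and hid the wrench and cup in the last top view. The cup and wrench showed in the other two cameras. The force on the gripper was near zero and nothing was touching.
- **Disagreement:** The top and wrist cameras differed by 3 to 5 mm on where the jig was, so the starting gap was somewhere between 31 and 37 mm. I aligned to the rails using the wrist camera. I judged flatness by eye and did not measure it.

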